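Pack the clock weight that fits into the deep sprung case

ROBOT

A 7-joint arm with a two-finger parallel gripper is mounted at the origin on the work surface. World frame = base frame: x ahead of the robot, y to its left, z up, the work surface at z = 0. Lengths are in m, angles in degrees, forces in N, time in s.
With the tool pointing down it reaches from about 0.35 to 0.775 m from the base axis. Payload 3.1 kg.
Tool frame: the origin (TCP) lies midway between the tips of the shut fingers; the grasp point (between the pads) lies 19 mm behind it (robot.tcp_to_grasp is the z of the grasp point in the tool frame, in m); z points along the fingers, y is the line along which they close (so a half turn about z gives the same grasp; the last joint's range is limited). The gripper opens to 85 mm and grips with 20 to 120 N. Pads are 22 mm wide; open, the fingers measure 114 mm over their backs; the gripper's body (76 mm by 85 mm) begins 54 mm behind the grasp point. The pads swing forward as they close: fully open they stand 13 mm farther back than shut.
Start: joints at [61.839, 17.813, 0.802, 86.603, -0.252, 75.585, -1.558], TCP at [0.239, -0.495, 0.231] pointing down, gripper open.
Joint ranges: [-154.91, 154.91], [-16.99, 109.72], [-72.82, 74.43], [7.12, 147.25], [-82.49, 262.49], [11.32, 116.49], [-174.64, 174.64]. Speed limits (degrees/s): [159.86, 159.86, 180, 180, 180, 180, 180].

INTERFACE

Orientations are given as a 3x3 rotation matrix whose columns are the frame's x, y, z axes.
In Python, from rig import robot, eyes, workorder gives the robot as it stands.
- The arm moves only by the tool play_rows, never from a script. Its argument "targets" is a list of rows, each a list of 7 numbers: the finger opening in mm, from 0 to 85.4, then the shift along the tool's x, y, z in mm, then the turn, a rotation vector about the tool's x, y, z in rad. A call has 1 to 10 rows; each row shifts and turns the commanded pose from where the row before left it, along the tool's axes as they then stand; what a row does not reach is not made up. A row lasts 1/10 s, in which the tool goes at most 50 mm and 8.59 degrees, less where a joint would pass 70% of its speed; a pose out of reach is approached as far as the arm can. A call with a gripper value outside its range is refused whole. The fingers move at their own pace and stop on an object; the grip force is fixed at half the most. Time passes only in rows, so rows that do not move let the fingers close. It gives the time, the measured TCP pose, the force, the opening and the grip force at its end, in the units of the state.
- robot.get_state(): the state, without advancing time (a new reading comes with each control period).
- eyes.camera(name): name is "side" or "top"; returns a dict with "image" (420x560x3 uint8, blue, green, red), "intrinsics" (3x3 intrinsics, pixels), "R" (3x3) and "t" (3): a world point X has camera coordinates R X + t. Camera axes: x right, y down, z forward; pixel columns grow to the right and rows downward; lengths in m; the calibration is good to about 2 mm. A picture is of the moment at which its call begins. There is no depth.
- workorder.job_done(): hands the job in; it is judged then, once.
The state is a dict: "time_s": time; "q": joint angles; "joint_velocities": joint speeds; "joint_efforts": joint torques, N m; "ee_pos": TCP position; "eef_rot": TCP orientation; "ft_force": force on the tool from outside, world axes, zero at the start; "wrist_torque": the same for the moment, N m; "width": finger opening in m; "grasp_force": force on a finger pad.
Only numpy, scipy, OpenCV 4.12 (cv2) and the standard library are available. Lean on these libraries where they do the work, as an engineer would, in place of code of your own. Each camera call takes 0.05 s, during which the arm holds its last target. There are 200 camera calls.

TASK

Of the three brown egg-shaped clock weights standing on the bench, take by its stem the thickest one that still fits into the empty plywood case, and lower it upright and gently all the way down onto the cushioned floor inside. The floor's height differs from case to case, so feel for it and keep hold until the weight is standing on it: do not let it drop, push hard on it or bang it on the case. Then let go and move away, leaving the other two weights, the chalet, the glue bottle and the varnish jar where they are.

Things in the scene. Friction and masses are not known exactly. Their poses are not given: they have to be found in the camera images.
- weight_mid: Middle of three look-alike brown ridged egg-shaped clock weights: greatest diameter 70 mm (34 mm above its foot), body 95 mm tall, then a straight round brass stem, 18 mm diameter, from 95 to 155 mm; about 0.45 kg. Flat foot 44 mm across. Origin at the foot's centre, z up along the stem. The weights may stand in any order. Fits the case with 7 mm to spare each side.
- weight_slim: The slimmest weight: as weight_mid (same height, same stem) but 54 mm greatest diameter. Too slim: leave it.
- weight_fat: The fattest weight: as weight_mid (same height, same stem) but 90 mm greatest diameter. Too thick for the case: leave it.
- case: The empty deep plywood case, fixed: square, 96 mm outside, 84 mm clear inside, 175 mm tall, open at the top. Origin at its underside's centre, z up, x and y square to its walls. Inside, a cork-faced floor on springs (3 N per mm, 10 mm travel); its top stands somewhere from 20 to 70 mm above the underside, a height that is not reported.
- case_mouth (a point): Centre of the empty case's mouth, level with its rim (175 mm above the bench).
- packed_case: A second case of the same size, fixed, already holding a weight whose stem sticks up. Leave it. The two cases may stand in either place. Origin at the centre of its underside.
- glue: White glue bottle, 56 mm diameter, 150 mm tall, standing loose; origin at the centre of its underside.
- varnish: Amber glass varnish jar, 64 mm diameter, 75 mm tall, standing loose; origin at the centre of its underside.
- chalet: Small wooden model chalet on a green base of 100 by 120 mm, about 98 mm tall, loose; origin at the centre of its underside.
Mind the look-alikes: they are no part of the job. What is shaped like the case but purple is not meant.

How it is judged (in metres and radians):
On the way, in this order (a step that is already met when the one before it is completed fails the run):
1. the middle weight is lifted to above the rim of the empty case, over its mouth (z of weight_mid in the frame of case above 0.172 m and horizontal distance between weight_mid and case_mouth below 0.06 m), for 0.1 s.
2. it stands on the case's floor, deep inside, while the fingers still hold it (z of weight_mid in the frame of case below 0.08 m and horizontal distance between weight_mid and case_mouth below 0.03 m and contact force between weight_mid and case above 1.5 N and contact force between the fingers and weight_mid above 2 N), for 0.1 s.
At the end, for the whole second after the job is handed in: The middle weight (70 mm) stands at rest inside the empty case: its foot under 80 mm above the case's underside and within 25 mm of the case's centre line, upright within 0.2 rad, moving slower than 0.02 m/s; the other two weights are within 30 mm of where they started (z of weight_mid in the frame of case between 0 and 0.08 m and horizontal distance between weight_mid and case_mouth below 0.025 m and angle between weight_mid's own z axis and vertical below 0.2 rad and linear speed of weight_mid below 0.02 m/s and distance of each of weight_slim, weight_fat from where it was at the start of the episode below 0.03 m); the robot touches nothing.
It fails at once if the weight drops or is plunged inside the case (faster than 0.4 m/s; a fall of about 8 mm) (z of weight_mid in the frame of case below 0.172 m and horizontal distance between weight_mid and case_mouth below 0.05 m and linear speed of weight_mid above 0.4 m/s).
It fails at once if the weight presses on or hits the case with more than 20 N (contact force between weight_mid and case above 20 N).
It fails at once if a wrong weight is moved by more than 30 mm (distance of any of weight_slim, weight_fat from where it was at the start of the episode above 0.03 m).
It fails at once if the chalet, glue bottle or varnish jar is moved by more than 30 mm or knocked over (distance of any of glue, varnish, chalet from where it was at the start of the episode above 0.03 m or angle between any of glue, varnish's own z axis and vertical above 0.5 rad).
It also fails if it takes over 48 s, if anything falls off the work surface, if the arm or the gripper's body presses on something with over 40 N, if the wrist force passes 120 N, or if a joint passes its speed limit or range.

## Working session

There is one attempt and no reset: what is moved stays moved. The work goes in short steps, Python scripts to look and compute and a tool call to move; the robot and the scene stay as the last step left them, time stands still between calls to the robot, and variables do not carry over. Pictures are saved under pics/ and viewed, at most 10 in all, crops included, and the job is handed in when it is done.

Besides the shell and the picture viewer there is one more tool, called after "Emit:" in YAML: its name, and indented under it one key for each argument. play_rows: Moves the arm, as the interface text tells. Its arguments: {"type":"object","properties":{"targets":{"type":"array","items":{"type":"array","items":{"type":"number"}}}},"required":["targets"]}

```bash
mkdir -p pics
python3 - <<'E'
from rig import robot, eyes
import cv2,json
for n in("side","top"):
    c=eyes.camera(n); cv2.imwrite(f"pics/{n}0.png",c["image"])
    print(n,c["intrinsics"],c["R"],c["t"])
s=robot.get_state(); print(s, robot.tcp_to_grasp)
E
```

```text
side [[462.48888495   0.         274.78808077]
 [  0.         462.48888495 211.28588357]
 [  0.           0.           1.        ]] [[-0.49337542 -0.86977163  0.00883159]
 [-0.5859086   0.32481635 -0.74243212]
 [ 0.64287775 -0.37147226 -0.66986309]] [0.22365103 0.36002245 1.15349246]
top [[432.56401016   0.         282.17595618]
 [  0.         432.56401016 210.04811297]
 [  0.           0.           1.        ]] [[-2.01832927e-03 -9.99658313e-01  2.60611371e-02]
 [-9.94232612e-01 -7.88434546e-04 -1.07242210e-01]
 [ 1.07226114e-01 -2.61272825e-02 -9.93891305e-01]] [-0.03477318  0.46958725  1.15017227]
{'time_s': 0.1, 'q': array([61.83755188, 17.85629813,  0.80204699, 86.68208641, -0.25405985,
       75.58530062, -1.55726578]), 'joint_velocities': array([-0.00093155, -0.06985386,  0.14848377, -0.18505336,  0.02614195,
       -0.03674208, -0.06017704]), 'joint_efforts': array([ 1.14731698e-03, -3.80852723e+01,  1.46603663e-01, -2.31240875e+01,
        1.21635298e-02,  8.11611477e-03, -2.95830466e-05]), 'ee_pos': array([ 0.2388819 , -0.49468828,  0.23033028]), 'eef_rot': array([[ 9.00485814e-01,  4.34884289e-01, -9.77017869e-04],
       [ 4.34885383e-01, -9.00483832e-01,  1.89014854e-03],
       [-5.77928889e-05, -2.12694274e-03, -9.99997736e-01]]), 'ft_force': array([0.12868263, 1.02201791, 0.25695694]), 'wrist_torque': array([-0.01248502,  0.01459074, -0.02433775]), 'grasp_force': 0.0, 'width': 0.08554504171039601} -0.0187
```

View pics/side0.png

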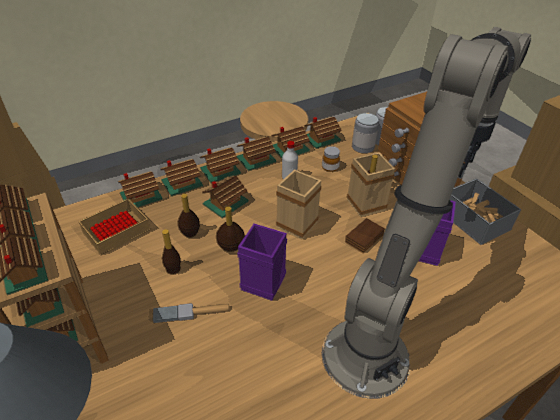

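View pics/top0.png

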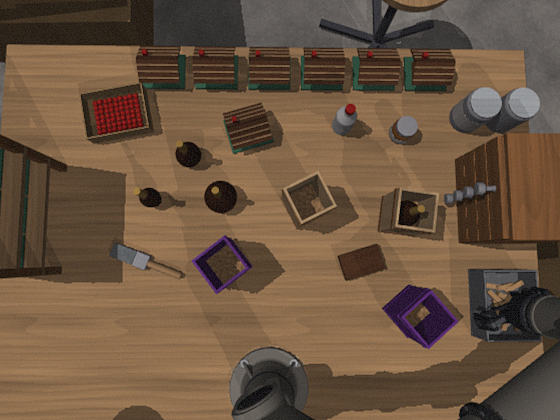

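The top view shows three weights, at about (189,154), (149,197) and (221,197). The empty plywood case is at (311,199) and the packed one at (415,212). I'll enlarge both views around the weights and the empty case.

Run:
```python
import cv2,numpy as np
def crop(n,x,y,w,h,k): return cv2.resize(cv2.imread(f"pics/{n}0.png")[y:y+h,x:x+w],None,fx=k,fy=k,interpolation=cv2.INTER_CUBIC)
cv2.imwrite("pics/topc.png",crop("top",130,100,220,140,3.6))
cv2.imwrite("pics/sidec.png",crop("side",150,160,180,140,4))
```

```text
(no output)
```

View pics/topc.png

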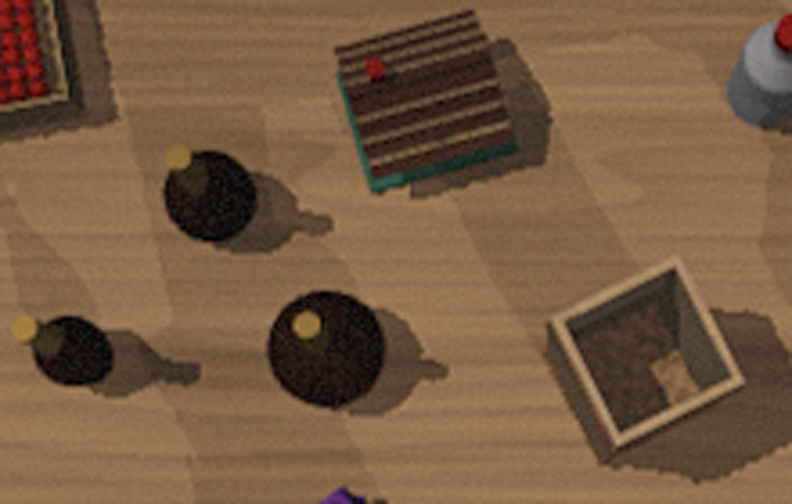

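View pics/sidec.png

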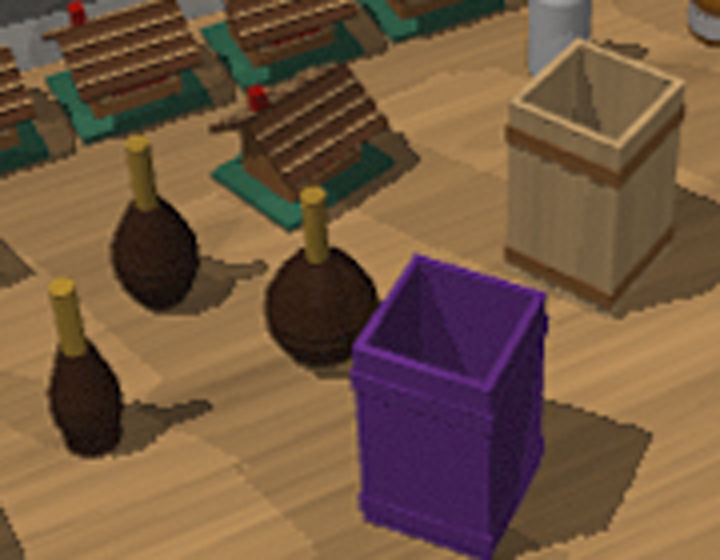

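The top crop shows stem tops at mid (179,158), slim (25,328) and fat (307,325), with body widths of about 92, 78 and 117 crop pixels. The case's rim corners are at (547,320), (678,260), (745,382) and (617,448). The side crop shows stem tops at mid (139,143), slim (63,286) and fat (314,194), and rim corners at (510,105), (583,40), (686,83) and (618,145).

```bash
cat > h.py <<'E'
import numpy as np,cv2
K={'side':(462.48888495,274.78808077,211.28588357),'top':(432.56401016,282.17595618,210.04811297)}
R={'side':np.array([[-0.49337542,-0.86977163,0.00883159],[-0.5859086,0.32481635,-0.74243212],[0.64287775,-0.37147226,-0.66986309]]),
'top':np.array([[-2.01832927e-03,-9.99658313e-01,2.60611371e-02],[-9.94232612e-01,-7.88434546e-04,-1.07242210e-01],[1.07226114e-01,-2.61272825e-02,-9.93891305e-01]])}
T={'side':np.array([0.22365103,0.36002245,1.15349246]),'top':np.array([-0.03477318,0.46958725,1.15017227])}
def P(n):
    f,cx,cy=K[n]; return np.array([[f,0,cx],[0,f,cy],[0,0,1]])@np.c_[R[n],T[n]]
def tri(pt,ps):
    X=cv2.triangulatePoints(P('top'),P('side'),np.array(pt,float).reshape(2,1),np.array(ps,float).reshape(2,1))[:,0]; X=X[:3]/X[3]
    e=[np.linalg.norm(proj(n,X)-p) for n,p in(('top',pt),('side',ps))]
    return X,np.round(e,1)
def proj(n,X):
    u=P(n)@np.r_[X,1]; return u[:2]/u[2]
def plane(n,p,z):
    f,cx,cy=K[n]; d=R[n].T@np.array([(p[0]-cx)/f,(p[1]-cy)/f,1]); c=-R[n].T@T[n]
    return c+d*(z-c[2])/d[2]
tc=lambda p:((p[0]+.5)/3.6-.5+130,(p[1]+.5)/3.6-.5+100)
sc=lambda p:((p[0]+.5)/4-.5+150,(p[1]+.5)/4-.5+160)
E
python3 - <<'E'
from h import *
np.set_printoptions(precision=4,suppress=True)
for n,a,b in(('mid',(179,158),(139,143)),('slim',(25,328),(63,286)),('fat',(307,325),(314,194))):
    a,b=tc(a),sc(b); print(n,*tri(a,b),plane('top',a,.155)[:2],plane('side',b,.155)[:2])
A=[(547,320),(678,260),(745,382),(617,448)];B=[(510,105),(583,40),(686,83),(618,145)]
Q=[];S=[]
for a,b in zip(A,B):
    X,e=tri(tc(a),sc(b));print(X,e);Q.append(plane('top',tc(a),.175));S.append(plane('side',sc(b),.175))
for Q in(Q,S):
    Q=np.array(Q);print('case',Q.mean(0),[np.linalg.norm(Q[i]-Q[i-1]) for i in range(4)],[np.degrees(np.arctan2(*(Q[i]-Q[i-1])[1::-1])) for i in range(4)])
# body centre/diameter from top
for n,c,d in(('mid',(210,196),92),('slim',(73,351),78),('fat',(326,349),117)):
    print(n,plane('top',tc(c),.04)[:2],d/3.6/432*1.06)
for n,p in(('glue',(349,110)),('jar',(404,125))): print(n,plane('top',p,.14 if n=='glue' else .07))
from rig import eyes
E
```

```text
mid [0.6174 0.2172 0.1566] [0.8 0.6] [0.6189 0.2193] [0.6178 0.2155]
slim [0.5009 0.3171 0.1565] [0.7 0.6] [0.5021 0.319 ] [0.5012 0.3157]
fat [0.503 0.129 0.157] [0.9 0.6] [0.5045 0.1311] [0.5038 0.1268]
[ 0.5035 -0.032   0.1754] [1.1 0.8]
[ 0.5435 -0.1195  0.1773] [1.3 0.9]
[ 0.4629 -0.1625  0.1741] [0.8 0.5]
[ 0.4195 -0.0756  0.1805] [0.2 0.1]
case [ 0.4837 -0.0959  0.175 ] [np.float64(0.09654077703650393), np.float64(0.09638524893898673), np.float64(0.0926844796476579), np.float64(0.09568766306865518)] [np.float64(28.356342375237492), np.float64(-65.07455411956506), np.float64(-151.97989077312283), np.float64(117.21244891354965)]
case [ 0.4832 -0.1001  0.175 ] [np.float64(0.09013228864943834), np.float64(0.09862188330403447), np.float64(0.09243339321472561), np.float64(0.09117027453229552)] [np.float64(30.363785683734577), np.float64(-64.74299222741791), np.float64(-154.41290086121927), np.float64(113.58676681577526)]
mid [0.6202 0.2201] 0.06270576131687243
slim [0.5024 0.3188] 0.05316358024691358
fat [0.5042 0.1317] 0.07974537037037037
glue [ 0.7115 -0.2014  0.14  ]
jar [ 0.6954 -0.3625  0.07  ]
```

Mid stands at about (0.618, 0.2175), its stem top triangulates to z ≈ 0.157 (0.155 expected), and the case centre is at (0.4835, −0.098) with z ≈ 0.177. The sizes agree with the text. I'll lift first, then move over mid.

Emit:
play_rows:
  targets:
    - [45,0,0,-40,0,0,0]
    - [45,0,0,-40,0,0,0]
    - [45,0,0,-30,0,0,0]
    - [45,32.5,-23.8,0,0,0,0]
    - [45,32.5,-23.8,0,0,0,0]
    - [45,32.5,-23.8,0,0,0,0]
    - [45,32.5,-23.8,0,0,0,0]
    - [45,32.5,-23.8,0,0,0,0]
    - [45,32.5,-23.8,0,0,0,0]
    - [45,32.5,-23.8,0,0,0,0]

```text
time_s: 1.1
ee_pos: [0.3718, -0.2446, 0.3409]
eef_rot: [[0.901, 0.435, -0.001], [0.435, -0.901, 0.0], [-0.001, -0.0, -1.0]]
ft_force: [1.7, -0.5, -0.7]
width: 0.0449
grasp_force: 0.0
```

Emit:
play_rows:
  targets:
    - [45,32.5,-23.8,0,0,0,0]
    - [45,32.5,-23.8,0,0,0,0]
    - [45,32.5,-23.8,0,0,0,0]
    - [45,32.5,-23.8,0,0,0,0]
    - [45,32.5,-23.8,0,0,0,0]
    - [45,32.5,-23.8,0,0,0,0]
    - [45,32.5,-23.8,0,0,0,0]
    - [45,32.5,-23.8,0,0,0,0]
    - [45,32.5,-23.8,0,0,0,0]
    - [45,32.5,-23.8,0,0,0,0]

```text
time_s: 2.1
ee_pos: [0.5612, 0.1104, 0.3407]
eef_rot: [[0.901, 0.434, -0.001], [0.434, -0.901, -0.001], [-0.001, 0.0, -1.0]]
ft_force: [0.8, -0.7, -0.3]
width: 0.0448
grasp_force: 0.0
```

Emit:
play_rows:
  targets:
    - [45,32.5,-23.8,0,0,0,0]
    - [45,32.5,-23.8,0,0,0,0]
    - [45,32.5,-23.8,0,0,0,0]
    - [45,0,0,30,0,0,0]
    - [45,0,0,30,0,0,0]
    - [45,0,0,30,0,0,0]
    - [45,0,0,30,0,0,0]
    - [45,0,0,20,0,0,0]
    - [45,0,0,0,0,0,0]

```text
time_s: 3.0
ee_pos: [0.6151, 0.2143, 0.1965]
eef_rot: [[0.9, 0.435, -0.009], [0.435, -0.9, -0.004], [-0.009, -0.0, -1.0]]
ft_force: [0.2, -0.3, -0.2]
width: 0.0453
grasp_force: 0.0
```

Run:
```python
from rig import robot, eyes
from h import *
a=eyes.camera("top")["image"];b=eyes.camera("side")["image"]
cv2.imwrite("pics/t1.png",a)
ca=cv2.resize(a[100:200,140:240],None,fx=4,fy=4,interpolation=cv2.INTER_CUBIC)
cb=cv2.resize(b[150:250,140:240],None,fx=4,fy=4,interpolation=cv2.INTER_CUBIC)
cv2.imwrite("pics/c1.png",np.hstack([ca,cb]))
s=robot.get_state();print(s['ee_pos'],s['eef_rot'])
print(proj('top',s['ee_pos']),proj('side',s['ee_pos']))
```

```text
[0.61746675 0.21582127 0.20114999] [[ 9.00579039e-01  4.34691527e-01 -8.18822601e-04]
 [ 4.34691485e-01 -9.00579400e-01 -2.37450634e-04]
 [-8.40632546e-04 -1.42092148e-04 -9.99999637e-01]]
[176.67977003 138.9853765 ] [182.35127899 183.23785336]
```

View pics/c1.png

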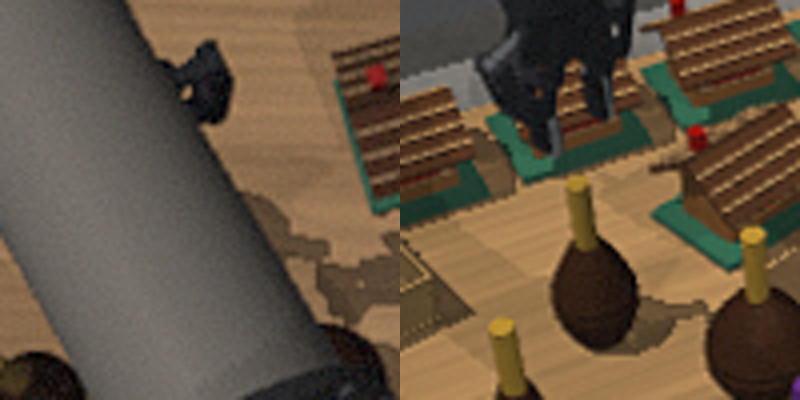

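In the side view the stem tops out below and between the open fingertips, and the chalet is clear. I'll descend and close.

Emit:
play_rows:
  targets:
    - [45,0,-1,20,0,0,0]
    - [45,0,0,20,0,0,0]
    - [45,0,0,20,0,0,0]
    - [45,0,0,15,0,0,0]
    - [45,0,0,10,0,0,0]
    - [45,0,0,0,0,0,0]
    - [45,0,0,0,0,0,0]

```text
time_s: 3.8
ee_pos: [0.6177, 0.2172, 0.1172]
eef_rot: [[0.901, 0.435, 0.001], [0.435, -0.901, 0.001], [0.002, 0.0, -1.0]]
ft_force: [0.1, 0.2, 0.0]
width: 0.0452
grasp_force: 0.0
```

Emit:
play_rows:
  targets:
    - [30,0,0,0,0,0,0]
    - [20,0,0,0,0,0,0]
    - [0,0,0,0,0,0,0]
    - [0,0,0,0,0,0,0]
    - [0,0,0,0,0,0,0]
    - [0,0,0,0,0,0,0]

```text
time_s: 4.4
ee_pos: [0.6178, 0.2174, 0.1175]
eef_rot: [[0.9, 0.435, 0.002], [0.435, -0.9, 0.001], [0.002, -0.0, -1.0]]
ft_force: [-0.1, -0.5, 6.1]
width: 0.0167
grasp_force: 58.4
```

Emit:
play_rows:
  targets:
    - [0,0,0,-5,0,0,0]
    - [0,0,0,-15,0,0,0]
    - [0,0,0,-25,0,0,0]
    - [0,0,0,-30,0,0,0]
    - [0,0,0,-30,0,0,0]
    - [0,0,0,-30,0,0,0]
    - [0,0,0,-30,0,0,0]
    - [0,0,0,-25,0,0,0]
    - [0,0,0,-15,0,0,0]
    - [0,0,0,-10,0,0,0]

```text
time_s: 5.4
ee_pos: [0.617, 0.217, 0.3328]
eef_rot: [[0.9, 0.435, 0.001], [0.435, -0.9, 0.0], [0.001, -0.0, -1.0]]
ft_force: [0.3, -0.1, -4.4]
width: 0.0167
grasp_force: 58.5
```

Run:
```python
from rig import robot, eyes
from h import *
s=robot.get_state();print(s['ee_pos'],s['ft_force'],s['width'],s['grasp_force'])
d=np.array([.4835,-.098,s['ee_pos'][2]])-s['ee_pos'];print(s['eef_rot'].T@d*1000)
```

```text
[0.61695831 0.21695251 0.33276655] [ 0.34532484 -0.09702768 -4.39808154] 0.016656523940865656 58.54087471961975
[-2.57148627e+02  2.25567597e+02 -2.19664609e-01]
```

Emit:
play_rows:
  targets:
    - [0,-6,5,0,0,0,0]
    - [0,-12,10,0,0,0,0]
    - [0,-20,17.6,0,0,0,0]
    - [0,-24,21,0,0,0,0]
    - [0,-24,21,0,0,0,0]
    - [0,-24,21,0,0,0,0]
    - [0,-24,21,0,0,0,0]
    - [0,-24,21,0,0,0,0]
    - [0,-24,21,0,0,0,0]
    - [0,-24,21,0,0,0,0]

```text
time_s: 6.4
ee_pos: [0.5075, -0.0362, 0.3298]
eef_rot: [[0.901, 0.434, -0.003], [0.434, -0.901, -0.0], [-0.003, -0.001, -1.0]]
ft_force: [0.1, -0.7, -4.2]
width: 0.0164
grasp_force: 58.7
```

Emit:
play_rows:
  targets:
    - [0,-20,18,0,0,0,0]
    - [0,-16,14,0,0,0,0]
    - [0,-10,9,0,0,0,0]
    - [0,-5,5,0,0,0,0]
    - [0,0,0,0,0,0,0]
    - [0,0,0,0,0,0,0]
    - [0,0,0,0,0,0,0]

```text
time_s: 7.1
ee_pos: [0.4839, -0.0965, 0.3311]
eef_rot: [[0.899, 0.437, -0.0], [0.437, -0.899, 0.001], [0.0, -0.001, -1.0]]
ft_force: [-0.3, 1.0, -3.5]
width: 0.0168
grasp_force: 58.7
```

Run:
```python
from rig import robot, eyes
from h import *
a=eyes.camera("top")["image"];b=eyes.camera("side")["image"]
ca=cv2.resize(a[145:245,255:355],None,fx=4,fy=4,interpolation=cv2.INTER_CUBIC)
cb=cv2.resize(b[125:225,250:350],None,fx=4,fy=4,interpolation=cv2.INTER_CUBIC)
cv2.imwrite("pics/c2.png",np.hstack([ca,cb]))
s=robot.get_state();print(s['ee_pos'],s['eef_rot'],s['ft_force'])
```

```text
[ 0.48397653 -0.09686993  0.33120163] [[ 8.99606600e-01  4.36701225e-01 -7.32901229e-05]
 [ 4.36701202e-01 -8.99606466e-01  5.16468541e-04]
 [ 1.59610176e-04 -4.96624393e-04 -9.99999864e-01]] [ 0.05543055  0.49133083 -4.27436251]
```

View pics/c2.png

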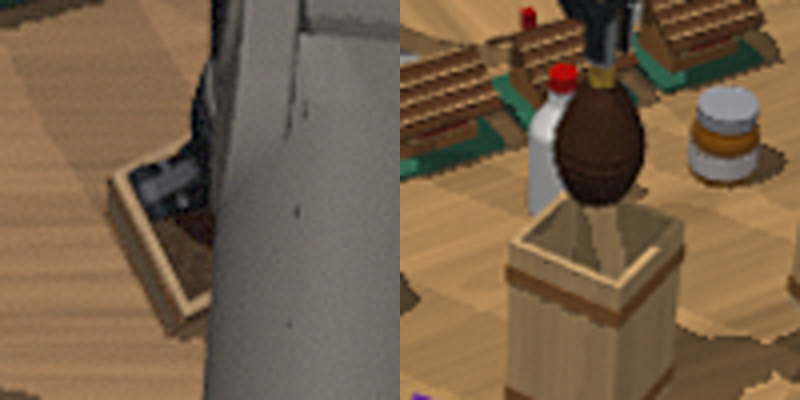

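The weight hangs upright over the mouth, about centred on the rim in the side view near column 600. Fz is −4.3 N, which matches 0.45 kg. I'll lower it to just above the highest possible floor (foot at about 85 mm), then feel for the floor.

Emit:
play_rows:
  targets:
    - [0,-1.3,0.5,3,0,0,0]
    - [0,0,0,8,0,0,0]
    - [0,0,0,13,0,0,0]
    - [0,0,0,13,0,0,0]
    - [0,0,0,13,0,0,0]
    - [0,0,0,10,0,0,0]

```text
time_s: 7.8
ee_pos: [0.4821, -0.0989, 0.2697]
eef_rot: [[0.901, 0.435, -0.002], [0.435, -0.901, 0.0], [-0.001, -0.001, -1.0]]
ft_force: [-0.0, 0.7, -3.3]
width: 0.0165
grasp_force: 58.7
```

Emit:
play_rows:
  targets:
    - [0,0,0,12,0,0,0]
    - [0,0,0,12,0,0,0]
    - [0,0,0,12,0,0,0]
    - [0,0,0,12,0,0,0]
    - [0,0,0,10,0,0,0]
    - [0,0,0,6,0,0,0]
    - [0,0,0,3,0,0,0]
    - [0,0,0,0,0,0,0]
    - [0,0,0,0,0,0,0]

```text
time_s: 8.7
ee_pos: [0.4832, -0.0991, 0.2048]
eef_rot: [[0.901, 0.435, 0.001], [0.435, -0.901, -0.0], [0.001, 0.001, -1.0]]
ft_force: [-0.9, -0.5, -3.7]
width: 0.017
grasp_force: 58.7
```

Emit:
play_rows:
  targets:
    - [0,0,0,4,0,0,0]
    - [0,0,0,4,0,0,0]
    - [0,0,0,4,0,0,0]
    - [0,0,0,2,0,0,0]
    - [0,0,0,1,0,0,0]
    - [0,0,0,1,0,0,0]
    - [0,0,0,1,0,0,0]
    - [0,0,0,0,0,0,0]

```text
time_s: 9.5
ee_pos: [0.4828, -0.099, 0.1872]
eef_rot: [[0.901, 0.435, -0.0], [0.435, -0.901, -0.0], [-0.0, -0.0, -1.0]]
ft_force: [-0.1, 0.8, -4.7]
width: 0.0165
grasp_force: 58.7
```

Foot is at about 70 mm and not touching yet. I'll feel downward 4 mm at a time.

Emit:
play_rows:
  targets:
    - [0,0,0,1,0,0,0]
    - [0,0,0,1,0,0,0]
    - [0,0,0,1,0,0,0]
    - [0,0,0,1,0,0,0]
    - [0,0,0,0,0,0,0]

```text
time_s: 10.0
ee_pos: [0.4826, -0.099, 0.1831]
eef_rot: [[0.9, 0.435, -0.0], [0.435, -0.9, 0.0], [-0.0, -0.0, -1.0]]
ft_force: [-0.2, 0.2, -4.6]
width: 0.0163
grasp_force: 58.7
```

Emit:
play_rows:
  targets:
    - [0,0,0,1,0,0,0]
    - [0,0,0,1,0,0,0]
    - [0,0,0,1,0,0,0]
    - [0,0,0,1,0,0,0]
    - [0,0,0,0,0,0,0]

```text
time_s: 10.5
ee_pos: [0.4826, -0.099, 0.1791]
eef_rot: [[0.9, 0.435, -0.0], [0.435, -0.9, 0.0], [-0.0, -0.0, -1.0]]
ft_force: [0.0, -0.0, -4.4]
width: 0.0168
grasp_force: 58.7
```

Emit:
play_rows:
  targets:
    - [0,0,0,1,0,0,0]
    - [0,0,0,1,0,0,0]
    - [0,0,0,1,0,0,0]
    - [0,0,0,1,0,0,0]
    - [0,0,0,0,0,0,0]

```text
time_s: 11.0
ee_pos: [0.4826, -0.099, 0.1751]
eef_rot: [[0.901, 0.435, -0.0], [0.435, -0.901, 0.0], [-0.0, -0.0, -1.0]]
ft_force: [-0.2, 0.8, -4.4]
width: 0.0169
grasp_force: 58.7
```

Emit:
play_rows:
  targets:
    - [0,0,0,1,0,0,0]
    - [0,0,0,1,0,0,0]
    - [0,0,0,1,0,0,0]
    - [0,0,0,1,0,0,0]
    - [0,0,0,0,0,0,0]

```text
time_s: 11.5
ee_pos: [0.4826, -0.099, 0.1711]
eef_rot: [[0.9, 0.435, -0.0], [0.435, -0.9, 0.0], [-0.0, -0.0, -1.0]]
ft_force: [-0.2, -0.8, -4.4]
width: 0.0167
grasp_force: 58.7
```

Emit:
play_rows:
  targets:
    - [0,0,0,1,0,0,0]
    - [0,0,0,1,0,0,0]
    - [0,0,0,1,0,0,0]
    - [0,0,0,1,0,0,0]
    - [0,0,0,0,0,0,0]

```text
time_s: 12.0
ee_pos: [0.4826, -0.099, 0.1671]
eef_rot: [[0.9, 0.435, -0.0], [0.435, -0.9, 0.0], [-0.0, -0.0, -1.0]]
ft_force: [-1.0, 0.1, -3.9]
width: 0.0165
grasp_force: 58.7
```

Emit:
play_rows:
  targets:
    - [0,0,0,1,0,0,0]
    - [0,0,0,1,0,0,0]
    - [0,0,0,1,0,0,0]
    - [0,0,0,0,0,0,0]

```text
time_s: 12.4
ee_pos: [0.4826, -0.099, 0.1641]
eef_rot: [[0.901, 0.435, -0.0], [0.435, -0.901, 0.0], [-0.0, -0.0, -1.0]]
ft_force: [-0.6, -0.1, -3.7]
width: 0.0161
grasp_force: 58.7
```

Emit:
play_rows:
  targets:
    - [0,0,0,1,0,0,0]
    - [0,0,0,1,0,0,0]
    - [0,0,0,1,0,0,0]
    - [0,0,0,1,0,0,0]
    - [0,0,0,0,0,0,0]

```text
time_s: 12.9
ee_pos: [0.4826, -0.099, 0.1601]
eef_rot: [[0.901, 0.435, -0.0], [0.435, -0.901, 0.0], [-0.0, -0.0, -1.0]]
ft_force: [0.2, 0.4, -4.4]
width: 0.0164
grasp_force: 58.7
```

Emit:
play_rows:
  targets:
    - [0,0,0,1,0,0,0]
    - [0,0,0,1,0,0,0]
    - [0,0,0,1,0,0,0]
    - [0,0,0,1,0,0,0]
    - [0,0,0,0,0,0,0]

```text
time_s: 13.4
ee_pos: [0.4826, -0.099, 0.1561]
eef_rot: [[0.9, 0.435, -0.0], [0.435, -0.9, 0.0], [-0.0, -0.0, -1.0]]
ft_force: [0.6, -0.7, -3.9]
width: 0.0166
grasp_force: 58.7
```

Emit:
play_rows:
  targets:
    - [0,0,0,1,0,0,0]
    - [0,0,0,1,0,0,0]
    - [0,0,0,1,0,0,0]
    - [0,0,0,1,0,0,0]
    - [0,0,0,0,0,0,0]

```text
time_s: 13.9
ee_pos: [0.4829, -0.099, 0.1525]
eef_rot: [[0.9, 0.435, 0.0], [0.435, -0.9, -0.0], [0.0, 0.0, -1.0]]
ft_force: [-1.0, 0.5, -2.4]
width: 0.0166
grasp_force: 58.8
```

Fz has risen to −2.4 N, so the foot is touching the floor at about 35 mm. I'll ease down until the floor carries the weight.

Emit:
play_rows:
  targets:
    - [0,0,0,0.5,0,0,0]
    - [0,0,0,0.5,0,0,0]
    - [0,0,0,0,0,0,0]
    - [0,0,0,0,0,0,0]
    - [0,0,0,0,0,0,0]

```text
time_s: 14.4
ee_pos: [0.4829, -0.099, 0.1516]
eef_rot: [[0.901, 0.435, 0.0], [0.435, -0.901, -0.0], [0.0, 0.0, -1.0]]
ft_force: [-0.8, 0.9, 1.0]
width: 0.0166
grasp_force: 59.0
```

The slope is about 3 N/mm, which matches the sprung floor, and it now carries the full weight. I'll release with a small opening and rise straight up.

Emit:
play_rows:
  targets:
    - [20,0,0,0,0,0,0]
    - [24,0,0,0,0,0,0]
    - [30,0,0,0,0,0,0]
    - [34,0,0,0,0,0,0]
    - [34,0,0,0,0,0,0]

```text
time_s: 14.9
ee_pos: [0.4829, -0.0991, 0.1513]
eef_rot: [[0.901, 0.435, 0.0], [0.435, -0.901, -0.0], [0.0, 0.0, -1.0]]
ft_force: [-0.7, -0.5, 0.3]
width: 0.0344
grasp_force: 0.0
```

Emit:
play_rows:
  targets:
    - [34,0,0,-5,0,0,0]
    - [34,0,0,-10,0,0,0]
    - [34,0,0,-20,0,0,0]
    - [34,0,0,-30,0,0,0]
    - [34,0,0,-40,0,0,0]
    - [34,0,0,-40,0,0,0]
    - [34,0,0,-30,0,0,0]
    - [34,0,0,-20,0,0,0]
    - [34,0,0,0,0,0,0]

```text
time_s: 15.8
ee_pos: [0.4846, -0.0989, 0.3506]
eef_rot: [[0.9, 0.435, 0.008], [0.435, -0.9, -0.002], [0.007, 0.005, -1.0]]
ft_force: [0.3, -0.4, -0.6]
width: 0.0337
grasp_force: 0.0
```

Emit:
play_rows:
  targets:
    - [34,-30,22,0,0,0,0]
    - [34,-30,22,0,0,0,0]
    - [34,-30,22,0,0,0,0]
    - [34,-30,22,0,0,0,0]
    - [34,-30,22,0,0,0,0]
    - [34,-30,22,0,0,0,0]
    - [34,0,0,0,0,0,0]
    - [34,0,0,0,0,0,0]

```text
time_s: 16.6
ee_pos: [0.3773, -0.2965, 0.3455]
eef_rot: [[0.902, 0.433, -0.001], [0.433, -0.902, 0.002], [-0.0, -0.002, -1.0]]
ft_force: [-0.2, 0.2, 0.7]
width: 0.034
grasp_force: 0.0
```

Run:
```python
from rig import robot, eyes
from h import *
a=eyes.camera("top")["image"];b=eyes.camera("side")["image"]
ca=cv2.resize(a[110:250,250:390],(400,400),interpolation=cv2.INTER_CUBIC)
cb=cv2.resize(b[125:225,250:350],None,fx=4,fy=4,interpolation=cv2.INTER_CUBIC)
cv2.imwrite("pics/c3.png",np.hstack([ca,cb]))
s=robot.get_state();print(s['ee_pos'],s['ft_force'],s['width'])
z=.035+.155
print(proj('side',np.array([.483,-.099,z])),proj('top',np.array([.483,-.099,z])))
```

```text
[ 0.37873053 -0.29464322  0.34593247] [-0.47954948  1.43016699 -0.44764497] 0.0336006744399947
[299.41460306 178.89649814] [311.20765882 196.87794211]
```

View pics/c3.png

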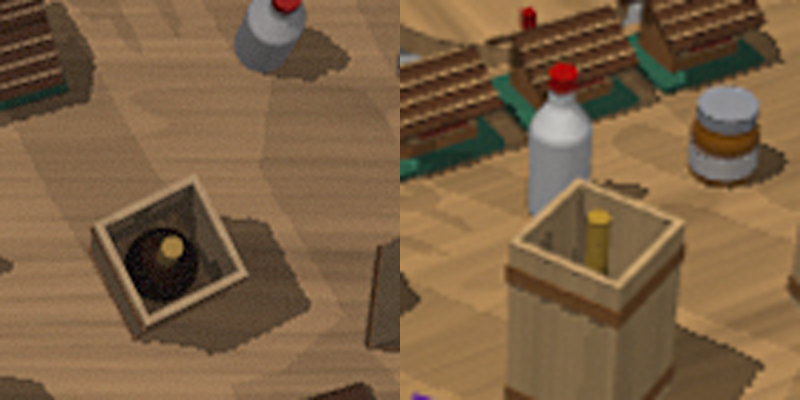

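The weight stands upright and centred in the case. Its stem tip is at (598,217) in the crop, within a pixel of the prediction, and the arm is clear. Handing in.

```bash
python3 -c "
from rig import workorder
print(workorder.job_done())"
```

```text
the job is handed in; nothing more can be done
None
```

The middle weight stands upright and released on the empty case's floor, about 35 mm up, and the job is handed in; no verdict came back, and I did not re-measure the other objects, though nothing was touched on the way.

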